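# Set the sprung tile clamp open on its stop pin

### The job

Open the tile clamp so that the fired tile lies loose: from the tile's side, push the upright plate of the sprung jaw away from the tile, well past the stop pin so that the pin pops up behind the jaw's catch, then let go so that the jaw springs back and stays latched against the pin. Only push, with the fingertips or the outside of the fingers: do not pinch the plate or touch its rubber-covered back, leave the tile lying where it is, and leave the jar, mug, wooden stick and fish alone.

Things in the scene. Friction and masses are not known exactly. Their poses are not given: they have to be found in the camera images.
- jig: Tile clamp fixed to the table: plywood base 250 x 150 x 12 mm (x, y, z). Origin: centre of its underside, at table height. Its +x is the way the jaw opens, +z up. Along x (mm): wooden fence -118 to -100, top at z 28; tile -100 to 0; sprung aluminium jaw block, 22 long, 94 wide, top at z 29, tile-side face at x = jaw value; wooden end block 95 to 115, top at z 34.
- jaw (a joint): Jaw position along clamp +x, m. 0 closed on the tile; from 0.012 its ramp presses the pin down; past 0.038 the pin pops up; 0.038 latched against the pin; 0.062 hard stop. Push to 0.045-0.060 to latch; let go below 0.036 and it springs shut. Spring to closed: 5.6 N at 0, 10.6 N at 0.062; pressing the pin adds up to about 3 N; damping 12 N per m/s.
- push_face (a point): Centre of the tile-side face (looks to clamp -x) of the jaw's upright aluminium plate; axes as the clamp, moves with the jaw; at jaw 0 it is at clamp x 3, y 0, z 52 mm. Plate 50 mm wide (y), z 29 to 75 mm, 10 mm thick with its black rubber back. The space over the tile before it is free. The jaw's catch: a low block at clamp y -47 to -67 mm, top at z 39 mm.
- stop_pin (a joint): How far the stop pin is pressed down, m: 0 fully up, 0.011 under the jaw's catch. Sprung upward.
- pin_tip (a point): Top of the round-ended brass stop pin, diameter 10 mm, which stands in a steel bushing in the base at x 35, y -59 mm of the clamp; tip 32 mm above the table when up.
- tile: Fired terracotta tile 100 x 100 x 10 mm lying loose on the base between fence and jaw, lightly held by the jaw at the start. Origin: centre of its underside (12 mm above the table; its top is at 22 mm).
- jar: Lidded jar, diameter 54 mm, 65 mm high, standing loose beside the clamp on its +y side. Origin: centre of its underside.
- mug: White mug, 72 mm across, 80 mm high, with a handle, standing loose beside the clamp on its +y side. Origin: centre of its underside.
- rib: Wooden modelling stick 150 x 16 x 10 mm lying loose beside the clamp on its -y side. Origin: centre of its underside, x along it.
- fish: Flat fired clay fish, about 112 x 72 x 10 mm, lying loose off the clamp's -y side. Origin: underside, centre of its round belly; the tail lies to its +x.
Things that resemble listed ones, but are neither listed nor needed, are in the scene too. Leave any pink or red look-alike of the tile alone.

How it is judged:
By the outcome, as a careful person would: the job done as asked, in the order asked, and still so for the second after the job is handed in, with the robot touching nothing.
It also fails if it takes over 35 s, if anything falls off the work surface, if the arm or the gripper's body presses on something with over 40 N, if the wrist force passes 120 N, or if a joint passes its speed limit or range.

### The arm

A 6-joint arm with a two-finger parallel gripper is mounted at the origin on the work surface. World frame = base frame: x ahead of the robot, y to its left, z up, the work surface at z = 0. Lengths are in mm, angles in rad, forces in N, time in s.
With the tool pointing down it reaches from about 400 to 925 mm from the base axis. Payload 12.5 kg.
Tool frame: the origin (TCP) lies on the centre line of the jaws, within the pads' length; the fingertips stand 14 mm ahead of it and the grasp point (between the pads) lies 5 mm behind it; z points along the fingers, x is the direction in which the jaws open and shut, and the axes are right-handed (so a half turn about z gives the same grasp; the last joint's range is limited). The gripper opens to 95 mm and grips with 3 to 60 N. Pads are 20 mm wide; open, the fingers measure 119 mm over their backs; the gripper's body (75 mm by 180 mm) begins 59 mm behind the grasp point.
Start: joints at [1.114, 0.491, 1.559, -0, 1.092, -0.106], TCP at [214.766, 586.962, 193.361] pointing down, gripper open.
Joint ranges: [-3.1, 3.1], [-0.84, 2.19], [0.05, 2.79], [-1.13, 4.28], [0.06, 2.93], [-2.69, 2.69]. Speed limits (rad/s): [2.22, 2.22, 2.79, 3.14, 3.14, 3.14].

### API

Orientations are given as [roll, pitch, yaw] about the fixed x, y, z axes, in that order (R = Rz(yaw) Ry(pitch) Rx(roll)).
In Python, from cell import state, read_camera, job_done gives the robot as it stands.
- The arm moves only by the shell command python3 -m handwheel 'ROWS'. ROWS is JSON, a list of rows, each an object of numbers: "hand": the finger opening in m, from 0 to 0.0951; "x", "y", "z": the shift along the world's x, y, z in m; "spin": the turn about the world's z in units of 5 degrees (1.0 is 5 degrees). In form: [{"hand": .., "x": .., "y": .., "z": .., "spin": ..}, ...]. A call has 1 to 20 rows; each row is the pose to reach, as a shift and turn from the pose commanded when the call began; what a row does not reach only later rows make up. A row lasts 1/12 s, in which the tool goes at most 41.7 mm and 7.16 degrees, less where a joint would pass 70% of its speed; a pose out of reach is approached as far as the arm can. A call with a gripper value outside its range is refused whole. The fingers move at their own pace and stop on an object; the grip force is fixed at half the most. Time passes only in rows, so rows that repeat a pose let the fingers close. It gives the time, the measured TCP pose, the force and the opening at its end, in the units of the state.
- state(): the state, without advancing time (a new reading comes with each control period).
- read_camera(name): name is "scene" or "top" or "wrist"; returns a dict with "img" (384x512x3 uint8, red, green, blue), "fx", "fy", "cx", "cy" (pixels), "D" ([k1, k2, p1, p2, k3] as OpenCV has them; the pictures are not rectified), "T" (4x4, takes a point from camera to world coordinates). Camera axes: x right, y down, z forward; pixel columns grow to the right and rows downward; lengths in mm; the calibration is good to about 2 mm. A picture is of the moment at which its call begins. There is no depth.
- job_done(): hands the job in, once; it reports no verdict.
The state is a dict: "t": time; "joints": joint angles; "qvel": joint speeds; "tau": joint torques, N m; "eef_pos": TCP position; "tcp_rot": TCP orientation; "ft_force": force on the tool from outside, world axes, zero at the start; "moment": the same for the moment, N m; "opening": opening from 0.0 (shut) to 1.0 (fully open).
Only numpy, scipy, OpenCV 4.12 (cv2) and the standard library are available. Lean on these libraries where they do the work, as an engineer would, in place of code of your own. Each camera call takes 0.05 s, during which the arm holds its last target. There are 200 camera calls.

## Working session

There is one attempt and no reset: what is moved stays moved. The work goes in short steps, Python scripts to look and compute and a shell command to move; the robot and the scene stay as the last step left them, time stands still between calls to the robot, and variables do not carry over. Pictures are saved under pics/ and viewed, about 8 in all and at most 12, crops included, and the job is handed in when it is done.

```bash
mkdir -p pics
cat > h.py <<'E'
import numpy as np, cv2
def ray(c,uv):
    K=np.array([[c['fx'],0,c['cx']],[0,c['fy'],c['cy']],[0,0,1]])
    p=cv2.undistortPoints(np.array(uv,float).reshape(-1,1,2),K,np.array(c['D'],float)).reshape(-1,2)
    T=np.array(c['T']); d=np.c_[p,np.ones(len(p))]@T[:3,:3].T
    return T[:3,3],d
def onz(c,uv,z):
    o,d=ray(c,uv); return o+d*((z-o[2])/d[:,2])[:,None]
E
python3 - <<'E'
from cell import *; import cv2,pickle
for n in ("top","scene"):
    c=read_camera(n); pickle.dump(c,open(n+'.pkl','wb')); cv2.imwrite(f'pics/{n}1.png',cv2.resize(c['img'][:,:,::-1],(800,600)))
print(state())
E
```

```text
{'t': 0.1, 'joints': array([ 1.11436646e+00,  4.91488022e-01,  1.55938082e+00,  8.70243948e-06,
        1.09169702e+00, -1.05572735e-01]), 'qvel': array([-0.00208886, -0.00017399, -0.0023862 ,  0.00016899,  0.00147132,
        0.00038063]), 'tau': array([ 2.65508985e-03, -6.13627052e+01, -2.58606899e+01,  6.94239093e-02,
        4.70704981e-02, -3.50346704e-05]), 'eef_pos': array([214.67253348, 586.73021031, 192.82983478]), 'tcp_rot': array([-3.14148242e+00,  9.66981339e-04,  1.21993524e+00]), 'ft_force': array([ 0.84624813, -0.59416964, -0.05652725]), 'moment': array([ 0.02899971, -0.04232043, -0.00316311]), 'opening': 0.9985454816490059}
```

View pics/top1.png

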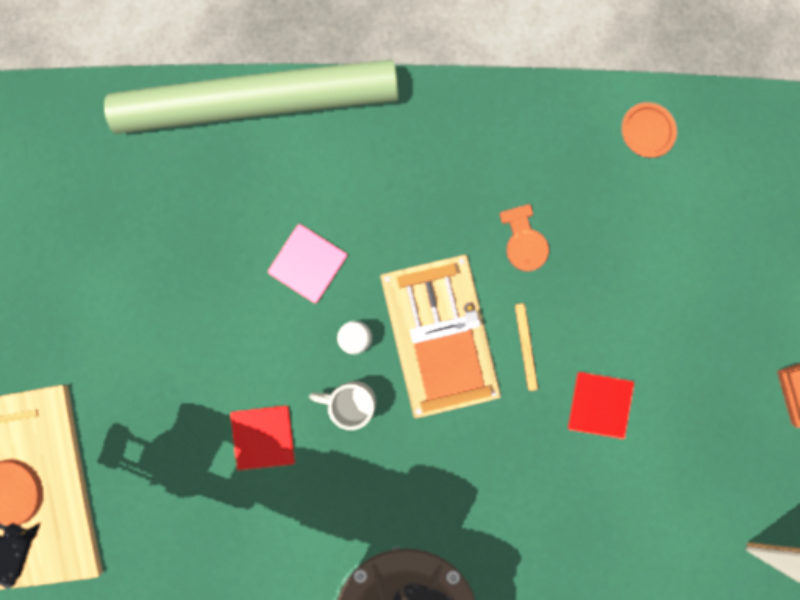

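View pics/scene1.png

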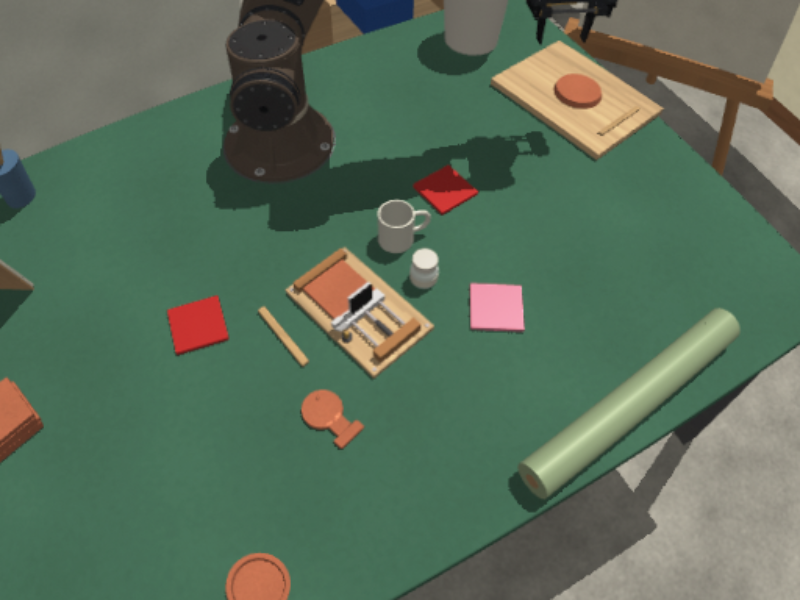

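The top view shows the clamp with base corners at about (381,275), (466,256), (499,398), (415,417). The tile is at (450,364), the jaw at (445,328), and the clamp opens up the picture. The jar is at (354,337) and the mug at (351,405). I'll compute the clamp pose from these.

Run:
```python
import pickle,cv2,numpy as np
from h import *
c=pickle.load(open('top.pkl','rb')); s=512/800
uv=np.array([(381,275),(466,256),(499,398),(415,417)])*s
P=onz(c,uv,12); print(P.round(),np.linalg.norm(P-np.roll(P,-1,0),axis=1).round(), P.mean(0))
ax=(P[0]+P[1]-P[2]-P[3])[:2]; print('yaw',np.degrees(np.arctan2(ax[1],ax[0])))
hsv=cv2.cvtColor(c['img'],cv2.COLOR_RGB2HSV)
m=cv2.inRange(hsv,(4,130,100),(13,255,255)); m2=np.zeros_like(m); m2[205:260,260:320]=m[205:260,260:320]
m2=cv2.morphologyEx(m2,cv2.MORPH_OPEN,np.ones((5,5)))
n,l,st,ce=cv2.connectedComponentsWithStats(m2); print(st,ce)
k=1+st[1:,4].argmax(); ct=np.argwhere(l==k)[:,::-1].astype(float)
b=cv2.boxPoints(cv2.minAreaRect(onz(c,ct,22)[:,:2].astype(np.float32))); print(b, b.mean(0))
print('others', onz(c,np.array([(354,337),(351,405)])*s,70).round())
a=np.arctan2(ax[1],ax[0]); R=np.array([[np.cos(a),-np.sin(a)],[np.sin(a),np.cos(a)]])
for q in ([-50,0],[3,0],[35,-59]): print(q,(P.mean(0)[:2]+R@q).round(1))
```

```text
[[ 592.   50.   12.]
 [ 627.  -95.   12.]
 [ 385. -154.   12.]
 [ 351.  -11.   12.]] [150. 249. 147. 249.] [488.65134577 -52.33793082  12.        ]
yaw 13.958185639434756
[[     0      0    512    384 195211]
 [   266    213     43     43   1397]] [[255.27282786 191.19755034]
 [287.24409449 233.76306371]]
[[ 380.2019     -30.644611 ]
 [ 404.56708   -127.49474  ]
 [ 499.77246   -103.54335  ]
 [ 475.4073      -6.6932144]] [439.98718 -67.09398]
others [[486.  90.  70.]
 [376.  93.  70.]]
[-50, 0] [440.1 -64.4]
[3, 0] [491.6 -51.6]
[35, -59] [ 536.8 -101.2]
```

Sizes agree (150 x 249 mm) and the clamp yaw is about 14°. The tile centre matches to 3 mm. I'll push with closed fingers, with the jaw axis along clamp y, and go first to a point above the tile.

```bash
python3 -m handwheel '[{"hand":0,"x":0.2,"y":-0.1,"z":0,"spin":1},{"hand":0,"x":0.2,"y":-0.1,"z":0,"spin":2},{"hand":0,"x":0.2,"y":-0.1,"z":0,"spin":3},{"hand":0,"x":0.245,"y":-0.2,"z":0,"spin":4},{"hand":0,"x":0.245,"y":-0.3,"z":0,"spin":5},{"hand":0,"x":0.245,"y":-0.3,"z":0,"spin":6.8},{"hand":0,"x":0.245,"y":-0.646,"z":0,"spin":6.8},{"hand":0,"x":0.245,"y":-0.646,"z":0,"spin":6.8},{"hand":0,"x":0.245,"y":-0.646,"z":0,"spin":6.8},{"hand":0,"x":0.245,"y":-0.646,"z":0,"spin":6.8},{"hand":0,"x":0.245,"y":-0.646,"z":0,"spin":6.8},{"hand":0,"x":0.245,"y":-0.646,"z":0,"spin":6.8},{"hand":0,"x":0.245,"y":-0.646,"z":0,"spin":6.8},{"hand":0,"x":0.245,"y":-0.646,"z":0,"spin":6.8},{"hand":0,"x":0.245,"y":-0.646,"z":0,"spin":6.8},{"hand":0,"x":0.245,"y":-0.646,"z":0,"spin":6.8},{"hand":0,"x":0.245,"y":-0.646,"z":0,"spin":6.8},{"hand":0,"x":0.245,"y":-0.646,"z":0,"spin":6.8},{"hand":0,"x":0.245,"y":-0.646,"z":0,"spin":6.8},{"hand":0,"x":0.245,"y":-0.646,"z":0,"spin":6.8}]'
python3 - <<'E'
from cell import *; import cv2,pickle
from h import *
print(state())
c=read_camera("wrist"); pickle.dump(c,open('wrist.pkl','wb')); cv2.imwrite('pics/w1.png',cv2.resize(c['img'][:,:,::-1],(800,600)))
E
```

```text
t: 1.77
eef_pos: [459.6, -60.4, 193.0]
tcp_rot: [-3.141, -0.001, 1.81]
ft_force: [-0.8, 0.2, 0.3]
opening: 0.002
{'t': 1.7667, 'joints': array([-2.73396226e-01,  2.62939650e-01,  1.93837242e+00,  2.08157344e-04,
        9.41034841e-01, -2.08352372e+00]), 'qvel': array([ 0.05582444, -0.01223098,  0.01728893,  0.00264233,  0.00105133,
        0.0199631 ]), 'tau': array([-2.36922070e+00, -4.18752265e+01, -2.37749773e+01, -1.83984507e-01,
       -1.50993664e-02, -3.35338796e-01]), 'eef_pos': array([459.62843688, -60.3948716 , 193.04319116]), 'tcp_rot': array([-3.14101786e+00, -5.16521988e-04,  1.81000469e+00]), 'ft_force': array([-0.84067967,  0.18574251,  0.25497736]), 'moment': array([ 0.10312775,  0.01185475, -0.00324644]), 'opening': 0.001868892714743898}
```

View pics/w1.png

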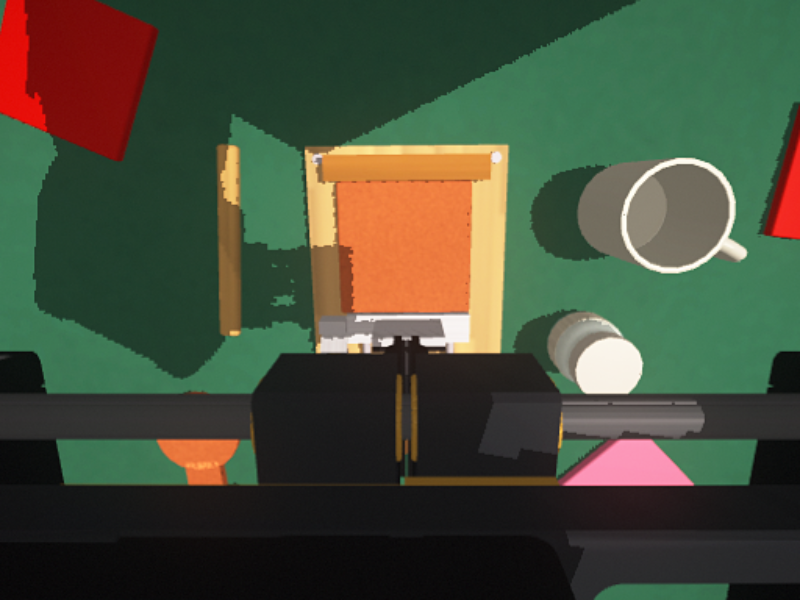

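The wrist view shows the tile between (337,180) and (469,313), with the jaw edge and plate at about (405,320). It is square to the tool. I'll check the numbers.

Run:
```python
import pickle; from h import *
c=pickle.load(open('wrist.pkl','rb')); s=512/800
P=onz(c,np.array([(337,180),(469,180),(469,313),(337,313)])*s,22); print(P.round(1),P.mean(0))
a=np.radians(14); R=np.array([[np.cos(a),-np.sin(a)],[np.sin(a),np.cos(a)]])
print('clamp coords', ((P[:,:2]-[488.7,-52.3])@R).round(1))
P=onz(c,np.array([(374,320),(443,320)])*s,75); print('plate top',((P[:,:2]-[488.7,-52.3])@R).round(1))
```

```text
[[ 404.5 -124.8   22. ]
 [ 381.6  -31.2   22. ]
 [ 478.7   -4.3   22. ]
 [ 503.1 -104.3   22. ]] [441.96641539 -66.14377713  22.        ]
clamp coords [[-99.2 -50. ]
 [-98.8  46.4]
 [  1.9  49. ]
 [  1.4 -53.9]]
plate top [[ -8.1 -21.5]
 [ -7.9  24.6]]
```

```bash
python3 -m handwheel '[{"hand":0,"z":-0.035},{"hand":0,"z":-0.07},{"hand":0,"z":-0.1},{"hand":0,"z":-0.12},{"hand":0,"z":-0.135},{"hand":0,"z":-0.139},{"hand":0,"z":-0.139},{"hand":0,"z":-0.139}]'
python3 -m handwheel '[{"hand":0,"x":0.005,"y":0.0012},{"hand":0,"x":0.0097,"y":0.0024},{"hand":0,"x":0.0097,"y":0.0024},{"hand":0,"x":0.0097,"y":0.0024}]'
python3 -m handwheel '[{"hand":0,"x":0.005,"y":0.0012},{"hand":0,"x":0.0097,"y":0.0024},{"hand":0,"x":0.0097,"y":0.0024},{"hand":0,"x":0.0097,"y":0.0024}]'
python3 - <<'E'
from cell import *; import cv2,pickle
c=read_camera("scene"); i=c['img'][140:260,160:310,::-1]; cv2.imwrite('pics/s2.png',cv2.resize(i,(750,600),interpolation=cv2.INTER_CUBIC))
E
```

```text
invalid input
invalid input
invalid input
```

View pics/s2.png

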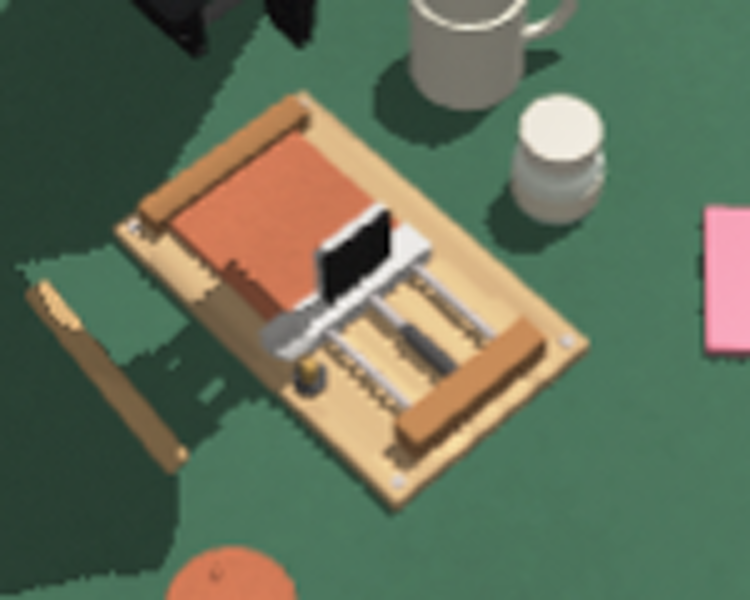

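All keys are required, so the moves were refused. The picture shows the jaw still closed, with the pin standing at (310,375) in the crop. I'll resend with full rows.

```bash
python3 -m handwheel '[{"hand":0,"x":0,"y":0,"z":-0.035,"spin":0},{"hand":0,"x":0,"y":0,"z":-0.07,"spin":0},{"hand":0,"x":0,"y":0,"z":-0.1,"spin":0},{"hand":0,"x":0,"y":0,"z":-0.12,"spin":0},{"hand":0,"x":0,"y":0,"z":-0.135,"spin":0},{"hand":0,"x":0,"y":0,"z":-0.139,"spin":0},{"hand":0,"x":0,"y":0,"z":-0.139,"spin":0},{"hand":0,"x":0,"y":0,"z":-0.139,"spin":0}]'
python3 -m handwheel '[{"hand":0,"x":0.005,"y":0.0012,"z":0,"spin":0},{"hand":0,"x":0.0097,"y":0.0024,"z":0,"spin":0},{"hand":0,"x":0.0097,"y":0.0024,"z":0,"spin":0},{"hand":0,"x":0.0097,"y":0.0024,"z":0,"spin":0}]'
python3 -m handwheel '[{"hand":0,"x":0.005,"y":0.0012,"z":0,"spin":0},{"hand":0,"x":0.0097,"y":0.0024,"z":0,"spin":0},{"hand":0,"x":0.0097,"y":0.0024,"z":0,"spin":0},{"hand":0,"x":0.0097,"y":0.0024,"z":0,"spin":0}]'
python3 - <<'E'
from cell import *; import cv2,pickle
c=read_camera("scene"); i=c['img'][140:260,160:310,::-1]; cv2.imwrite('pics/s3.png',cv2.resize(i,(750,600),interpolation=cv2.INTER_CUBIC))
E
```

```text
t: 2.53
eef_pos: [460.0, -58.3, 55.0]
tcp_rot: [3.141, 0.0, 1.815]
ft_force: [0.2, -0.3, -0.1]
opening: 0.007
t: 2.87
eef_pos: [470.0, -56.6, 54.9]
tcp_rot: [3.141, 0.0, 1.814]
ft_force: [-0.2, 0.8, 0.2]
opening: 0.002
t: 3.2
eef_pos: [479.4, -54.2, 54.3]
tcp_rot: [3.142, -0.0, 1.814]
ft_force: [0.8, -0.5, -0.9]
opening: 0.004
```

View pics/s3.png

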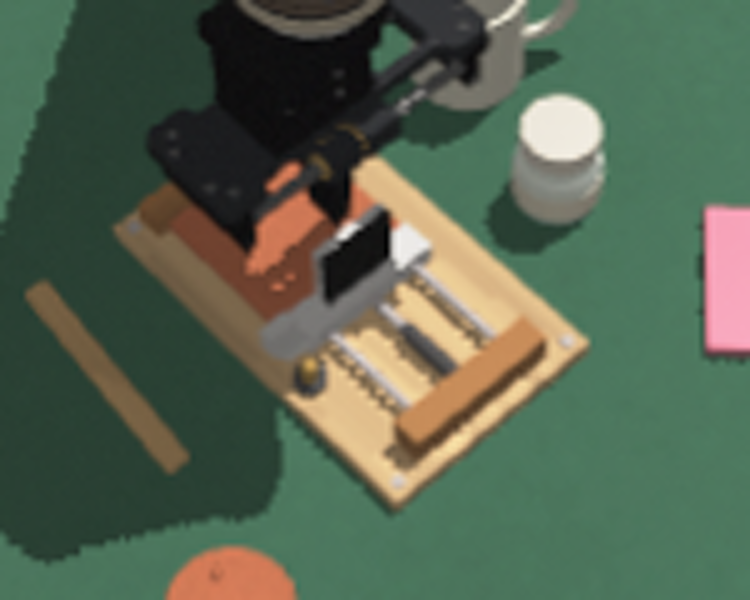

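The closed fingers stand just before the plate at about (335,215), with no contact yet. I'll continue in small steps.

```bash
python3 -m handwheel '[{"hand":0,"x":0.0024,"y":0.0006,"z":0,"spin":0},{"hand":0,"x":0.0049,"y":0.0012,"z":0,"spin":0},{"hand":0,"x":0.0049,"y":0.0012,"z":0,"spin":0},{"hand":0,"x":0.0049,"y":0.0012,"z":0,"spin":0}]'
python3 -m handwheel '[{"hand":0,"x":0.0024,"y":0.0006,"z":0,"spin":0},{"hand":0,"x":0.0049,"y":0.0012,"z":0,"spin":0},{"hand":0,"x":0.0049,"y":0.0012,"z":0,"spin":0},{"hand":0,"x":0.0049,"y":0.0012,"z":0,"spin":0}]'
```

```text
t: 3.58
eef_pos: [484.1, -53.0, 54.3]
tcp_rot: [-3.142, -0.0, 1.813]
ft_force: [0.1, 1.1, -0.3]
opening: 0.003
t: 3.92
eef_pos: [489.1, -51.8, 54.3]
tcp_rot: [3.142, -0.0, 1.814]
ft_force: [0.2, -0.2, -0.9]
opening: 0.006
```

```bash
python3 -m handwheel '[{"hand":0,"x":0.0024,"y":0.0006,"z":0,"spin":0},{"hand":0,"x":0.0049,"y":0.0012,"z":0,"spin":0},{"hand":0,"x":0.0049,"y":0.0012,"z":0,"spin":0},{"hand":0,"x":0.0049,"y":0.0012,"z":0,"spin":0}]'
python3 - <<'E'
from cell import *; import cv2,pickle
c=read_camera("scene"); i=c['img'][140:260,160:310,::-1]; cv2.imwrite('pics/s4.png',cv2.resize(i,(750,600),interpolation=cv2.INTER_CUBIC))
E
```

```text
t: 4.25
eef_pos: [494.0, -50.6, 54.3]
tcp_rot: [3.142, -0.0, 1.813]
ft_force: [0.0, -0.2, -0.6]
opening: 0.004
```

View pics/s4.png

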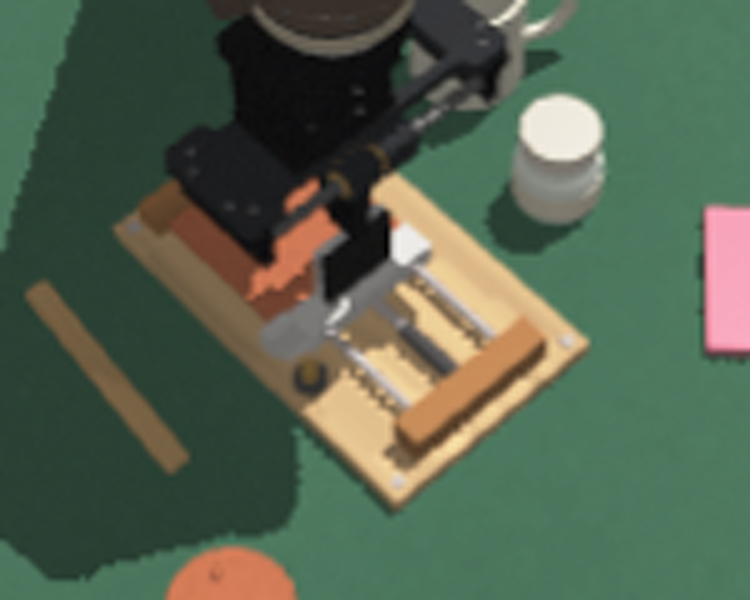

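The jaw has not moved and there is no contact force, although the TCP is at clamp x 5. I'll check the plate in both views.

Run:
```python
import pickle; from h import *
from cell import *
a=np.radians(14); R=np.array([[np.cos(a),-np.sin(a)],[np.sin(a),np.cos(a)]])
cl=lambda P:((P[:,:2]-[488.7,-52.3])@R).round(1)
c=pickle.load(open('scene.pkl','rb'))
f=lambda l:np.array(l)/5+[160,140]
print('plate top back corners',cl(onz(c,f([(320,255),(391,210)]),75)))
print('plate front top',cl(onz(c,f([(316,248),(384,204)]),75)))
print('base corners',cl(onz(c,f([(117,230),(302,93),(588,343),(397,510)]),12)))
print('pin',cl(onz(c,f([(310,362)]),32)))
print('TCP',cl(state()['eef_pos'][None]))
t=read_camera('top'); s=read_camera('wrist')
A=cv2.resize(t['img'][140:280,220:330,::-1],(440,560),interpolation=cv2.INTER_CUBIC)
cv2.imwrite('pics/t5.png',A); cv2.imwrite('pics/w5.png',cv2.resize(s['img'][150:300,180:340,::-1],(640,600)))
```

```text
plate top back corners [[ 10.7 -21.9]
 [ 15.1  27.2]]
plate front top [[  5.7 -20.5]
 [  9.4  27. ]]
base corners [[-118.2  -73.5]
 [-120.3   74.2]
 [ 127.9   76. ]
 [ 131.9  -76.3]]
pin [[ 38.1 -56.2]]
TCP [[5.4 0.4]]
```

View pics/w5.png

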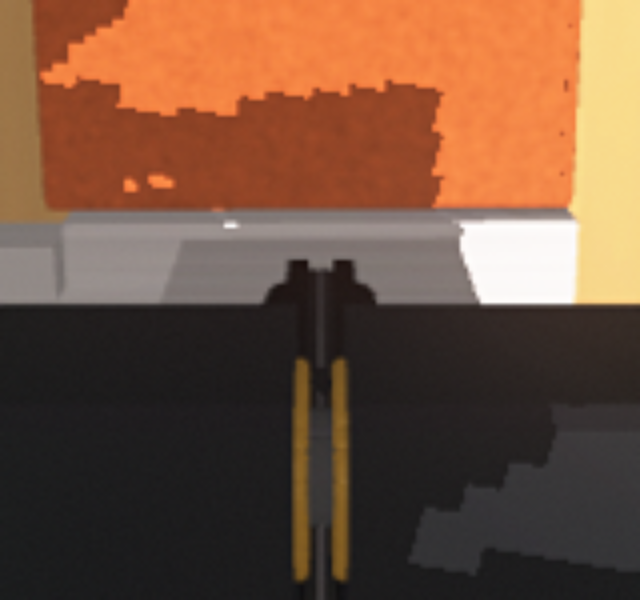

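The wrist crop shows the shaded plate face from about (180,240) to (470,304), with the fingertips at (320,265) in front of it. The scene view puts the clamp about 4 mm further out than the top view did. So contact is still to come, and I'll go on stepping.

```bash
python3 -m handwheel '[{"hand":0,"x":0.0024,"y":0.0006,"z":0,"spin":0},{"hand":0,"x":0.0049,"y":0.0012,"z":0,"spin":0},{"hand":0,"x":0.0049,"y":0.0012,"z":0,"spin":0},{"hand":0,"x":0.0049,"y":0.0012,"z":0,"spin":0}]'
python3 -m handwheel '[{"hand":0,"x":0.0024,"y":0.0006,"z":0,"spin":0},{"hand":0,"x":0.0049,"y":0.0012,"z":0,"spin":0},{"hand":0,"x":0.0049,"y":0.0012,"z":0,"spin":0},{"hand":0,"x":0.0049,"y":0.0012,"z":0,"spin":0}]'
python3 - <<'E'
from cell import *; import cv2,pickle
c=read_camera("scene"); i=c['img'][140:260,160:310,::-1]; cv2.imwrite('pics/s6.png',cv2.resize(i,(750,600),interpolation=cv2.INTER_CUBIC))
E
```

```text
t: 4.73
eef_pos: [498.9, -49.4, 54.3]
tcp_rot: [3.142, -0.0, 1.813]
ft_force: [0.7, -1.1, -1.1]
opening: 0.001
t: 5.07
eef_pos: [503.8, -48.2, 54.3]
tcp_rot: [3.142, -0.0, 1.814]
ft_force: [0.1, 1.2, -0.5]
opening: 0.005
```

View pics/s6.png

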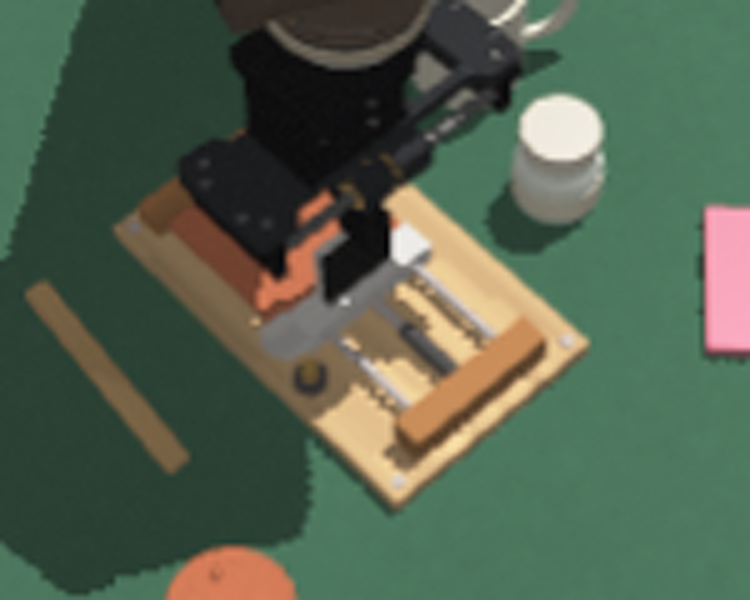

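Still no contact. I'll check the fingertip position against the wrist calibration.

Run:
```python
import pickle; from h import *
from cell import *
a=np.radians(14); R=np.array([[np.cos(a),-np.sin(a)],[np.sin(a),np.cos(a)]])
cl=lambda P:((P[:,:2]-[488.7,-52.3])@R).round(1)
c=read_camera('wrist'); e=state()['eef_pos']; print('TCP',e,cl(e[None]))
T=np.array(c['T']); print('cam',T[:3,3],cl(T[:3,3][None]),T[:3,2])
K=np.array([[c['fx'],0,c['cx']],[0,c['fy'],c['cy']],[0,0,1]])
def proj(q,z):
    w=np.r_[np.array([488.7,-52.3])+R@np.array(q,float),z]; p=T[:3,:3].T@(w-T[:3,3])
    return cv2.projectPoints(p.reshape(1,1,3),np.zeros(3),np.zeros(3),K,np.array(c['D'],float))[0].ravel()
ee=cl(e[None])[0]
for dx in(-10,0,10): print('tip',dx,proj(ee+[dx,0],e[2]-14))
for d in (0,4):
  for z in(29,40,75): print('plate',d,z,proj([3+d,-25],z),proj([3+d,25],z))
im=c['img'][:,:,::-1].copy()
for dx,col in((-10,(0,255,0)),(10,(255,0,255))):
  cv2.circle(im,tuple(int(v) for v in proj(ee+[dx,0],e[2]-14).round()),2,col,-1)
cv2.imwrite('pics/w7.png',cv2.resize(im[170:290,180:340],(800,600),interpolation=cv2.INTER_CUBIC))
```

```text
TCP [503.58871294 -48.2109793   54.32377177] [[15.4  0.4]]
cam [437.95312817 -63.70792894 246.63777359] [[-52.    1.2]] [ 0.23184876  0.05727848 -0.97106402]
tip -10 [258.73889693 201.64804494]
tip 0 [258.76937247 215.41386676]
tip 10 [258.7992003  228.87782644]
plate 0 29 [223.80849155 194.32495263] [292.66159828 194.23727023]
plate 0 40 [222.01089045 198.22375963] [294.30345936 198.13221458]
plate 0 75 [214.87165682 213.70952812] [300.82441406 213.60318894]
plate 4 29 [223.96827179 199.64226634] [292.52946354 199.55561991]
plate 4 40 [222.18670735 203.78811345] [294.15736117 203.69770907]
plate 4 75 [215.11878727 220.2374263 ] [300.61588839 220.13269081]
```

View pics/w7.png

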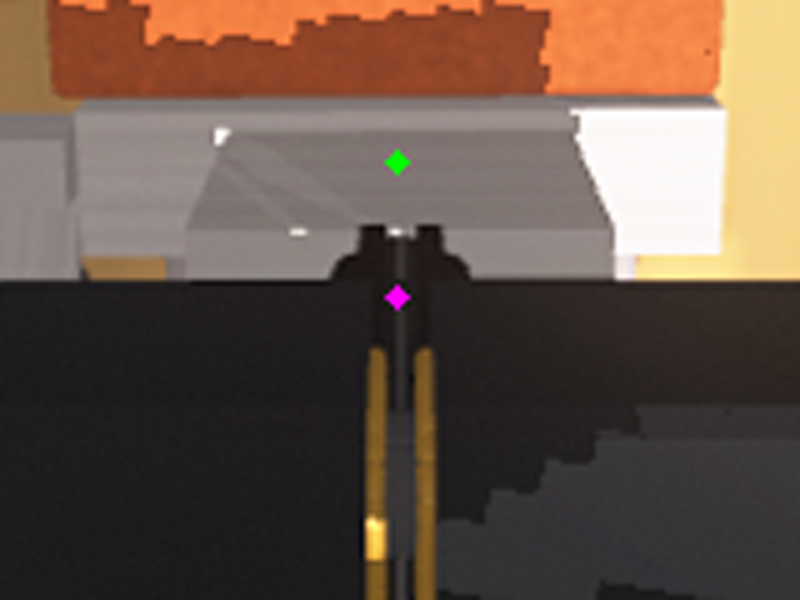

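The wrist crop shows the fingertips at (400,228), right at the plate's top edge (row 230). So the closed fingertips seem to sit higher than TCP-14. I'll triangulate the tip between the wrist view and scene picture s3.

Run:
```python
import pickle; from h import *
from cell import *
w=read_camera('wrist'); s=read_camera('scene'); e=state()['eef_pos']
ow,dw=ray(w,[(258.9,215.5)]); dw=dw[0]
# scene tip in s3 (TCP 479.4,-54.2,54.3) shifted to now
os_,ds=ray(s,[(160+337/5,140+222/5)]); os_=os_+e-np.array([479.4,-54.2,54.3]); ds=ds[0]
A=np.c_[dw,-ds]; k=np.linalg.lstsq(A,os_-ow,rcond=None)[0]
p,q=ow+k[0]*dw,os_+k[1]*ds; print(p,q,'gap',np.linalg.norm(p-q),'rel TCP',(p+q)/2-e)
for z in (20,40,60,75,80): print(z,(ow+dw*(z-ow[2])/dw[2]-e).round(1),(os_+ds*(z-os_[2])/ds[2]-e).round(1))
```

```text
[499.26038631 -49.11001865  53.74147689] [501.02466849 -40.98859516  54.91770254] gap 8.393671305314532 rel TCP [-3.44429099  3.18935475 -0.01875901]
20 [  6.4   1.7 -34.3] [-24.2  17.  -34.3]
40 [  0.    0.2 -14.3] [-11.8  11.4 -14.3]
60 [-6.3 -1.3  5.7] [0.6 5.8 5.7]
75 [-11.1  -2.5  20.7] [ 9.9  1.6 20.7]
80 [-12.7  -2.9  25.7] [13.   0.2 25.7]
```

The tip's wrist-image row is constant (215), and only a tip about 70–77 mm high fits both that and passing over the plate with no contact. So the closed fingers end well above TCP-14, presumably because the fingers swing as they close. I'll lift, retreat over the tile and compare closed with open.

```bash
python3 -m handwheel '[{"hand":0,"x":0,"y":0,"z":0.02,"spin":0},{"hand":0,"x":0,"y":0,"z":0.02,"spin":0},{"hand":0,"x":-0.025,"y":-0.0062,"z":0.02,"spin":0},{"hand":0,"x":-0.0533,"y":-0.0132,"z":0.02,"spin":0},{"hand":0,"x":-0.0533,"y":-0.0132,"z":0.02,"spin":0},{"hand":0,"x":-0.0533,"y":-0.0132,"z":0.02,"spin":0},{"hand":0,"x":-0.0533,"y":-0.0132,"z":0.02,"spin":0}]'
python3 - <<'E'
from cell import *; import cv2,pickle
c=read_camera("scene");w=read_camera("wrist"); pickle.dump((c,w,state()),open('closed.pkl','wb'))
E
python3 -m handwheel '[{"hand":0.04,"x":0,"y":0,"z":0,"spin":0},{"hand":0.04,"x":0,"y":0,"z":0,"spin":0},{"hand":0.04,"x":0,"y":0,"z":0,"spin":0},{"hand":0.04,"x":0,"y":0,"z":0,"spin":0},{"hand":0.04,"x":0,"y":0,"z":0,"spin":0},{"hand":0.04,"x":0,"y":0,"z":0,"spin":0}]'
python3 - <<'E'
from cell import *; import cv2,pickle,numpy as np
c=read_camera("scene");w=read_camera("wrist"); pickle.dump((c,w,state()),open('open.pkl','wb'))
rows=[]
for f in('closed','open'):
    c,w,s=pickle.load(open(f+'.pkl','rb'))
    rows.append(np.hstack([cv2.resize(c['img'][130:205,180:280],(400,300),interpolation=3),cv2.resize(w['img'][190:265,210:310],(400,300),interpolation=3)]))
cv2.imwrite('pics/m10.png',np.vstack(rows)[:,:,::-1])
E
```

```text
t: 5.85
eef_pos: [451.1, -61.6, 74.5]
tcp_rot: [3.141, 0.0, 1.813]
ft_force: [-0.4, -0.5, -0.5]
opening: 0.008
t: 6.45
eef_pos: [450.4, -61.4, 74.3]
tcp_rot: [3.142, -0.0, 1.813]
ft_force: [0.3, 0.6, -0.6]
opening: 0.367
```

View pics/m10.png

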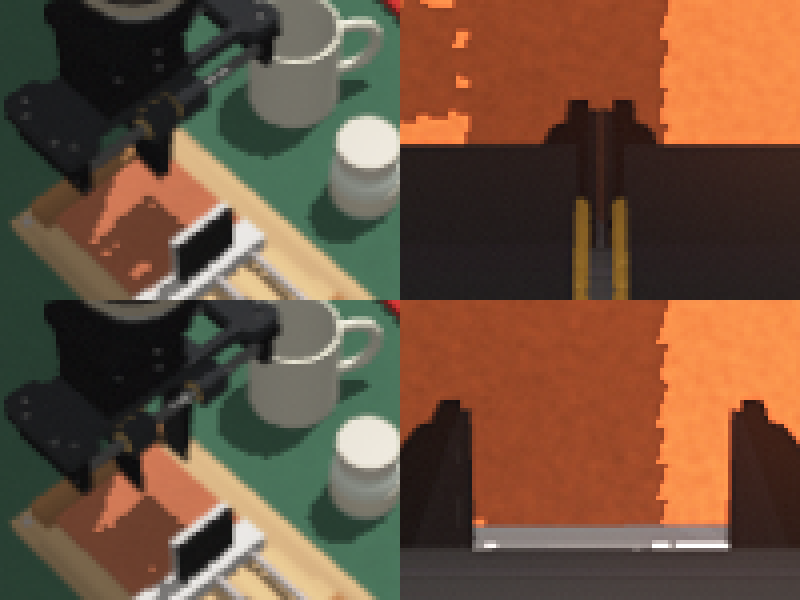

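The closed tip shows in the scene crop at (158,172) and in the wrist crop at row 100. Opening the fingers leaves the wrist tip row unchanged, so they don't swing. I'll triangulate, now unoccluded.

Run:
```python
import pickle; from h import *
a=np.radians(14); R=np.array([[np.cos(a),-np.sin(a)],[np.sin(a),np.cos(a)]])
c,w,st=pickle.load(open('closed.pkl','rb')); e=st['eef_pos']; print(e)
ow,dw=ray(w,[(260,215)]); os_,ds=ray(c,[(180+158/4,130+174/4)]); dw=dw[0];ds=ds[0]
k=np.linalg.lstsq(np.c_[dw,-ds],os_-ow,rcond=None)[0]; p,q=ow+k[0]*dw,os_+k[1]*ds
print(p,q,np.linalg.norm(p-q))
for z in (50,60,70,75,80,90):
    f=lambda o,d:((o+d*(z-o[2])/d[2]-e)[:2]@R).round(1)
    print(z,'wrist',f(ow,dw),'scene',f(os_,ds))
# plate line in scene check: TCP projected
K=np.array([[c['fx'],0,c['cx']],[0,c['fy'],c['cy']],[0,0,1]]);T=np.array(c['T'])
for dz in(-14,0,20): print(dz,cv2.projectPoints((T[:3,:3].T@(e+[0,0,dz]-T[:3,3])).reshape(1,1,3),np.zeros(3),np.zeros(3),K,np.array(c['D'],float))[0].ravel())
```

```text
[451.29400179 -61.46773411  74.32429806]
[445.58025331 -62.06514623  76.59849469] [446.87758926 -55.65316638  77.51354834] 6.6055953059729555
50 wrist [3.  0.8] scene [-18.8  18.5]
60 wrist [-0.3  0.8] scene [-13.   14.2]
70 wrist [-3.5  0.8] scene [-7.2  9.9]
75 wrist [-5.2  0.8] scene [-4.3  7.8]
80 wrist [-6.8  0.8] scene [-1.4  5.6]
90 wrist [-10.1   0.8] scene [4.3 1.3]
-14 [218.70906401 178.89847855]
0 [218.43642918 176.07314054]
20 [218.03864245 171.94204895]
```

The two views put the tip above the reported TCP (about +12 to +20 mm), not 14 mm below it. This agrees with the fingers passing over the 75 mm plate at TCP z 54. I trust the pictures and the missing contact, so I'll close, go down to TCP z 36 (tip about 50–56) and approach again.

```bash
python3 -m handwheel '[{"hand":0,"x":0,"y":0,"z":0,"spin":0},{"hand":0,"x":0,"y":0,"z":-0.015,"spin":0},{"hand":0,"x":0,"y":0,"z":-0.03,"spin":0},{"hand":0,"x":0,"y":0,"z":-0.038,"spin":0},{"hand":0,"x":0,"y":0,"z":-0.038,"spin":0},{"hand":0,"x":0,"y":0,"z":-0.038,"spin":0}]'
python3 -m handwheel '[{"hand":0,"x":0.01,"y":0.0025,"z":0,"spin":0},{"hand":0,"x":0.02,"y":0.005,"z":0,"spin":0},{"hand":0,"x":0.027,"y":0.0067,"z":0,"spin":0},{"hand":0,"x":0.027,"y":0.0067,"z":0,"spin":0},{"hand":0,"x":0.027,"y":0.0067,"z":0,"spin":0}]'
python3 -m handwheel '[{"hand":0,"x":0.0024,"y":0.0006,"z":0,"spin":0},{"hand":0,"x":0.0049,"y":0.0012,"z":0,"spin":0},{"hand":0,"x":0.0073,"y":0.0018,"z":0,"spin":0},{"hand":0,"x":0.0097,"y":0.0024,"z":0,"spin":0},{"hand":0,"x":0.0097,"y":0.0024,"z":0,"spin":0},{"hand":0,"x":0.0097,"y":0.0024,"z":0,"spin":0}]'
```

```text
t: 7.05
eef_pos: [450.2, -61.4, 36.3]
tcp_rot: [-3.141, -0.001, 1.813]
ft_force: [0.1, -0.6, -0.3]
opening: 0.055
t: 7.47
eef_pos: [477.8, -54.5, 36.5]
tcp_rot: [3.141, 0.0, 1.814]
ft_force: [-0.8, -0.8, -0.2]
opening: 0.001
t: 7.97
eef_pos: [486.1, -52.3, 36.3]
tcp_rot: [-3.14, -0.001, 1.814]
ft_force: [-5.6, -2.0, 3.4]
opening: 0.006
```

Contact: 5.9 N against the push, which matches the jaw spring. I'll continue.

```bash
python3 -m handwheel '[{"hand":0,"x":0.0024,"y":0.0006,"z":0,"spin":0},{"hand":0,"x":0.0049,"y":0.0012,"z":0,"spin":0},{"hand":0,"x":0.0073,"y":0.0018,"z":0,"spin":0},{"hand":0,"x":0.0097,"y":0.0024,"z":0,"spin":0},{"hand":0,"x":0.0097,"y":0.0024,"z":0,"spin":0},{"hand":0,"x":0.0097,"y":0.0024,"z":0,"spin":0}]'
python3 - <<'E'
from cell import *; import cv2,pickle,numpy as np
c=read_camera("scene");w=read_camera("wrist"); pickle.dump((c,w,state()),open('push.pkl','wb'))
cv2.imwrite('pics/m11.png',np.hstack([cv2.resize(c['img'][150:230,190:270],(400,400),interpolation=3),cv2.resize(w['img'][185:265,220:300],(400,400),interpolation=3)])[:,:,::-1])
E
```

```text
t: 8.47
eef_pos: [495.3, -49.9, 36.3]
tcp_rot: [-3.139, -0.001, 1.813]
ft_force: [-8.2, -3.7, 4.7]
opening: 0.0
```

View pics/m11.png

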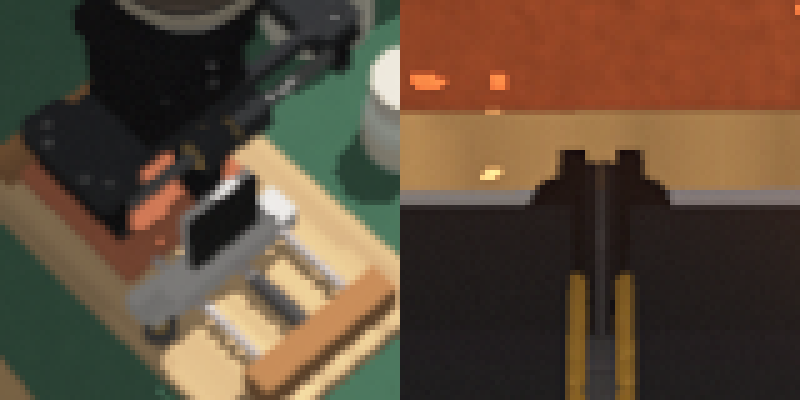

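The jaw moves. In the wrist half, bare wood shows between the tile edge (row 110) and the jaw edge (row 190), and the fingers are on the tile side of the plate. I'll measure the jaw value.

Run:
```python
import pickle; from h import *
a=np.radians(14); R=np.array([[np.cos(a),-np.sin(a)],[np.sin(a),np.cos(a)]])
cl=lambda P:((P[:,:2]-[488.7,-52.3])@R).round(1)
c,w,st=pickle.load(open('push.pkl','rb'))
print('tile edge',cl(onz(w,[(245,207)],22)),'jaw edge',cl(onz(w,[(245,223)],29)),'TCP',cl(st['eef_pos'][None]))
```

```text
tile edge [[ 0.7 -8.8]] jaw edge [[10.  -8.6]] TCP [[6.9 0.7]]
```

Jaw is about 9.5 mm at TCP 6.9 in clamp x. For jaw 52 I need about 42.5 mm more.

```bash
python3 -m handwheel '[{"hand":0,"x":0.004,"y":0.001,"z":0,"spin":0},{"hand":0,"x":0.008,"y":0.002,"z":0,"spin":0},{"hand":0,"x":0.012,"y":0.003,"z":0,"spin":0},{"hand":0,"x":0.016,"y":0.004,"z":0,"spin":0},{"hand":0,"x":0.02,"y":0.005,"z":0,"spin":0},{"hand":0,"x":0.02,"y":0.005,"z":0,"spin":0},{"hand":0,"x":0.02,"y":0.005,"z":0,"spin":0}]'
python3 -m handwheel '[{"hand":0,"x":0.004,"y":0.001,"z":0,"spin":0},{"hand":0,"x":0.008,"y":0.002,"z":0,"spin":0},{"hand":0,"x":0.012,"y":0.003,"z":0,"spin":0},{"hand":0,"x":0.016,"y":0.004,"z":0,"spin":0},{"hand":0,"x":0.0213,"y":0.0053,"z":0,"spin":0},{"hand":0,"x":0.0213,"y":0.0053,"z":0,"spin":0},{"hand":0,"x":0.0213,"y":0.0053,"z":0,"spin":0}]'
python3 - <<'E'
import pickle,cv2; from h import *
from cell import *
a=np.radians(14); R=np.array([[np.cos(a),-np.sin(a)],[np.sin(a),np.cos(a)]])
cl=lambda P:((P[:,:2]-[488.7,-52.3])@R).round(1)
w=read_camera('wrist'); pickle.dump(w,open('w12.pkl','wb')); print('TCP',cl(state()['eef_pos'][None]))
g=cv2.cvtColor(w['img'],cv2.COLOR_RGB2HSV)[:,245]
for r in range(120,232,2): print(r,g[r].tolist(),end=' ')
print([ (r,cl(onz(w,[(245,r)],29))[0][0]) for r in (200,215,223)])
E
```

```text
t: 9.15
eef_pos: [516.7, -44.9, 36.3]
tcp_rot: [-3.141, -0.0, 1.813]
ft_force: [0.4, 0.1, 0.2]
opening: 0.007
t: 9.73
eef_pos: [536.7, -39.8, 36.3]
tcp_rot: [-3.138, -0.001, 1.814]
ft_force: [-8.8, -4.7, 6.6]
opening: 0.008
TCP [[49.5  0.6]]
120 [11, 189, 239] 122 [11, 187, 242] 124 [10, 191, 234] 126 [10, 192, 233] 128 [10, 190, 234] 130 [10, 188, 237] 132 [10, 185, 238] 134 [10, 187, 233] 136 [10, 185, 238] 138 [10, 187, 236] 140 [11, 186, 238] 142 [11, 187, 241] 144 [9, 194, 219] 146 [24, 103, 254] 148 [23, 109, 251] 150 [23, 109, 251] 152 [23, 107, 250] 154 [23, 107, 250] 156 [23, 108, 250] 158 [23, 108, 250] 160 [23, 108, 251] 162 [23, 107, 250] 164 [23, 110, 250] 166 [23, 110, 250] 168 [22, 108, 250] 170 [22, 108, 250] 172 [23, 109, 250] 174 [23, 107, 250] 176 [15, 142, 188] 178 [16, 140, 155] 180 [16, 136, 157] 182 [16, 140, 159] 184 [16, 139, 158] 186 [17, 139, 156] 188 [16, 136, 157] 190 [16, 139, 156] 192 [16, 141, 156] 194 [16, 140, 157] 196 [16, 139, 154] 198 [16, 138, 155] 200 [16, 139, 154] 202 [16, 139, 154] 204 [16, 137, 154] 206 [16, 138, 153] 208 [16, 140, 153] 210 [16, 138, 152] 212 [16, 138, 150] 214 [16, 138, 151] 216 [17, 138, 150] 218 [16, 138, 150] 220 [16, 139, 149] 222 [16, 122, 149] 224 [14, 24, 119] 226 [13, 66, 35] 228 [13, 66, 35] 230 [8, 58, 35] [(200, np.float64(36.4)), (215, np.float64(46.9)), (223, np.float64(52.7))]
```

Jaw is at about 52 mm, well inside 45–60. I'll let go: draw straight back, then rise.

```bash
python3 -m handwheel '[{"hand":0,"x":-0.006,"y":-0.0015,"z":0,"spin":0},{"hand":0,"x":-0.012,"y":-0.003,"z":0,"spin":0},{"hand":0,"x":-0.018,"y":-0.0045,"z":0,"spin":0},{"hand":0,"x":-0.03,"y":-0.0075,"z":0,"spin":0},{"hand":0,"x":-0.045,"y":-0.0112,"z":0,"spin":0},{"hand":0,"x":-0.06,"y":-0.015,"z":0,"spin":0},{"hand":0,"x":-0.06,"y":-0.015,"z":0,"spin":0},{"hand":0,"x":-0.06,"y":-0.015,"z":0.03,"spin":0},{"hand":0,"x":-0.06,"y":-0.015,"z":0.07,"spin":0},{"hand":0,"x":-0.06,"y":-0.015,"z":0.11,"spin":0},{"hand":0,"x":-0.06,"y":-0.015,"z":0.15,"spin":0},{"hand":0,"x":-0.06,"y":-0.015,"z":0.15,"spin":0},{"hand":0,"x":-0.06,"y":0.1,"z":0.15,"spin":0},{"hand":0,"x":-0.06,"y":0.2,"z":0.15,"spin":0},{"hand":0,"x":-0.06,"y":0.2,"z":0.15,"spin":0},{"hand":0,"x":-0.06,"y":0.2,"z":0.15,"spin":0},{"hand":0,"x":-0.06,"y":0.2,"z":0.15,"spin":0},{"hand":0,"x":-0.06,"y":0.2,"z":0.15,"spin":0},{"hand":0,"x":-0.06,"y":0.2,"z":0.15,"spin":0},{"hand":0,"x":-0.06,"y":0.2,"z":0.15,"spin":0}]'
python3 - <<'E'
from cell import *; import cv2,pickle,numpy as np
c=read_camera("scene");t=read_camera("top"); pickle.dump((c,t),open('end.pkl','wb'))
cv2.imwrite('pics/m12.png',np.hstack([cv2.resize(c['img'][120:240,160:280],(400,400),interpolation=3),cv2.resize(t['img'][150:290,200:340],(400,400),interpolation=3)])[:,:,::-1])
E
```

```text
t: 11.45
eef_pos: [478.4, 160.5, 186.4]
tcp_rot: [3.141, 0.0, 1.815]
ft_force: [-0.4, -0.9, 0.1]
opening: 0.002
```

View pics/m12.png

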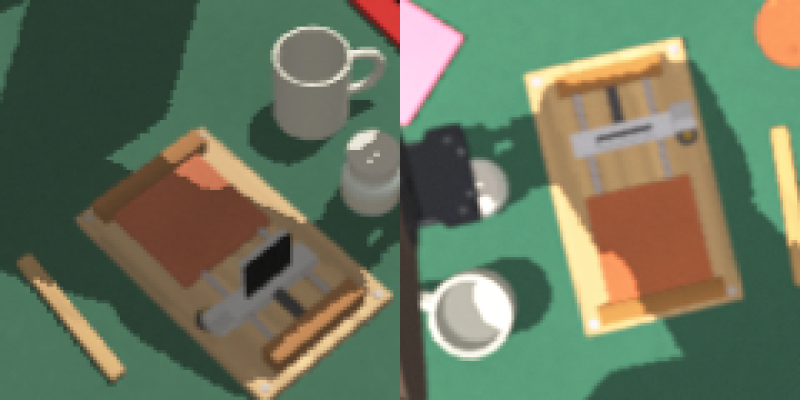

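The jaw stands open with a gap of about 38–40 mm to the tile (top half, rows 143 to 183). The pin is visible on the tile side of the catch at (685,135). The tile lies against the fence, and the jar, mug and stick look undisturbed. Handing in.

```bash
python3 -c "
from cell import *
print(state()['t']); print(job_done())"
```

```text
11.55
the job is handed in; nothing more can be done
None
```

The clamp is open and the job is handed in at 11.6 s: the jaw is latched behind the stop pin and the tile lies loose. With the fingers closed, I pushed the plate from the tile's side to a jaw value of about 52 mm. I then drew straight back, rose and moved clear.

**Last checks:**
- **Latch:** the final pictures show a gap of roughly 38–40 mm between tile and jaw, read by eye, which fits the latched value of 38 mm. The pin is up on the tile side of the catch.
- **Surroundings:** the tile lies against the fence. The jar, mug and stick look untouched. The fish was only partly in the final crops, so I did not check it separately.
- **Forces:** the highest wrist reading I saw was about 12 N, and it was near zero at the end with the robot clear.

**What disagreed:**
- **Fingertip height:** the fingertips sat about 12–20 mm above the reported tool point instead of 14 mm below it. My first approach at tool height 54 mm therefore passed over the plate without contact. I corrected this from the pictures and pushed at tool height 36 mm.
- **Camera offset:** the scene camera placed the clamp about 4 mm further out than the top camera did. The wrist camera fell in between, at about 1.4 mm.
- **Refused moves:** one set of moves was refused for missing keys, and nothing moved.

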